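Fit the pivot post of the rivet press and hold its swing arm ready above it

ROBOT

A 7-joint arm with a two-finger parallel gripper is mounted at the origin on a cart in front of the work surface, level with it; the furniture and walls round the work are solid. World frame = base frame: x ahead of the robot, y to its left, z up, the work surface at z = 0. Lengths are in m, angles in degrees, forces in N, time in s.
With the tool pointing down it reaches from about 0.4 to 0.85 m from the base axis. Payload 4.5 kg.
Tool frame: the origin (TCP) lies midway between the tips of the shut fingers; the grasp point (between the pads) lies 19 mm behind it; z points along the fingers, y is the direction in which the jaws open and shut (so a half turn about z gives the same grasp; the last joint's range is limited). The gripper opens to 85 mm and grips with 20 to 120 N. Pads are 22 mm wide; open, the fingers measure 114 mm over their backs; the gripper's body (76 mm by 85 mm) begins 54 mm behind the grasp point. The pads swing forward as they close: fully open they stand 13 mm farther back than shut.
Start: joints at [-71.803, 39.483, -11.15, 89.685, 9.013, 51.709, -12.324], TCP at [0.175, 0.6, 0.231] pointing down, gripper open.
Joint ranges: [-172.22, 172.22], [-26.19, 119.32], [-84.43, 86.54], [7.71, 146.69], [-57.33, 237.33], [2.42, 119.75], [-152.13, 152.13]. Speed limits (degrees/s): [147.25, 147.25, 180, 180, 180, 180, 180].

INTERFACE

Orientations are given as [roll, pitch, yaw] about the fixed x, y, z axes, in that order (R = Rz(yaw) Ry(pitch) Rx(roll)).
In Python, from cell import robot gives the robot as it stands.
- The arm moves only by the shell command python3 -m crank 'ROWS' [FORCE]. ROWS is a JSON object of lists of equal length, an entry for each row: "turn": the turn, a rotation vector about the tool's x, y, z in degrees, a list of three; "xyz": the shift along the tool's x, y, z in m, a list of three; "gripper": the opening, from -1 (shut) to 1 (fully open). In form: {"turn": [[wx, wy, wz], ...], "xyz": [[tx, ty, tz], ...], "gripper": [gripper, ...]}. A call has 1 to 5 rows; each row is the pose to reach, as a shift and turn from the pose measured when the call began, along the tool's axes at that moment; what a row does not reach only later rows make up. A row lasts 1/12 s, in which the tool goes at most 41.7 mm and 7.16 degrees, less where a joint would pass 70% of its speed; a pose out of reach is approached as far as the arm can. A call with a gripper value outside its range is refused whole. The fingers move at their own pace and stop on an object; FORCE is the grip in N (left out, the last holds). Time passes only in rows, so rows that repeat a pose let the fingers close. It gives the time, the measured TCP pose, the force and the opening at its end, in the units of the state.
- robot.observe(): the state, without advancing time (a new reading comes with each control period).
- robot.read_camera(name): name is "scene" or "top"; returns the picture (420x560x3 uint8, blue, green, red); there is no depth.
- robot.calibration(name): a dict with "fovy" (degrees; the focal length in pixels is half the picture's height over the tangent of half this angle, whatever the lens; pixels are square), "cx", "cy" (the principal point, pixels), "distortion" ([k1, k2, p1, p2, k3] as OpenCV has them; the pictures are not rectified), "extrinsics" (4x4, takes a point from camera to world coordinates). Camera axes: x right, y down, z forward; pixel columns grow to the right and rows downward; lengths in m; the calibration is good to about 2 mm. A picture is of the moment at which its call begins. calibration takes no time and is no camera call.
- robot.sign_off(): hands the job in, once; it reports no verdict.
The state is a dict: "time": time; "joint_positions": joint angles; "joint_vel": joint speeds; "tau": joint torques, N m; "ee_pos": TCP position; "orientation": TCP orientation; "contact_force": force on the tool from outside, world axes, zero at the start; "torque": the same for the moment, N m; "width": finger opening in m.
Only numpy, scipy, OpenCV 4.12 (cv2) and the standard library are available. Lean on these libraries where they do the work, as an engineer would, in place of code of your own. Each camera call takes 0.05 s, during which the arm holds its last target. There are 200 camera calls.

TASK

Put the little blue rivet-setting press back together: take the plain steel pivot post out of the wooden tool block and slide it upright, all the way down, into the socket of the press base, and let go of it. Then lift the blue swing arm by its balance point and hold it level, still and clear of the post, about 3 cm above the post's top, with the bore of its hub in line over the post and its ram end over the anvil, so that I can slip a washer on before it goes down. Finish while still holding the arm there, do not put it down, and leave the setter and the other tools where they are.

Things in the scene. Friction and masses are not known exactly. Their poses are not given: they have to be found in the camera images.
- post_center (a point): Middle of the pivot post: plain bright-steel round pin, 18 mm diameter, 104 mm long, 0.2 kg, foot chamfered 3 mm. z axis along the post, up; foot 52 mm below, top 52 mm above. It starts upright in either hole of the wooden tool block, 33 mm deep, its top 71 mm above the block.
- post_foot (a point): Centre of the pivot post's foot (its lower end face).
- post_top (a point): Centre of the pivot post's top end face.
- socket_mouth (a point): Centre of the top of the tall blue boss (53 mm across) at one end of the press base: mouth of a round socket, bore 19.5 mm, 44 mm deep, 62 mm above the desk. x axis towards the anvil, z up. With the post home 60 mm of it stands out. The blue base, 270 x 70 mm, is screwed to the desk at a place and angle that vary.
- socket_floor (a point): Centre of the socket's flat bottom, 44 mm below the mouth; the post's foot rests here when it is fully home.
- anvil_top (a point): Centre of the top of the round bright-steel anvil, 40 mm across, at the other end of the press base, 165 mm from the socket's axis and 50 mm above the desk.
- swing_balance (a point): Balance point of the blue cast swing arm (209 mm long, 0.5 to 0.7 kg, lying flat): in its rib, 52 mm from the bore's axis towards the ram, 21 mm above the underside. The rib, 16 mm wide, 8 to 34 mm above the underside, is the place to grip. x axis along the arm from hub to ram, z up.
- swing_bore (a point): Centre, at the hub's underside, of the upright 22 mm through bore. The hub is 56 mm across and 42 mm high; the arm lies on its underside and on the ram's nose.
- swing_ram (a point): Centre of the ram's nose, level with the hub's underside, 165 mm from the bore's axis; belongs over the anvil. Above it a boss 32 mm across and a black knob, top 65 mm above the underside.
- tool_block_top (a point): Centre of the top of the dark wooden tool block, 60 x 150 x 45 mm, fixed to the desk; its two holes, 21 mm wide and 33 mm deep, lie 38 mm either side of this point along its y axis.
- setter_center (a point): Rivet setter standing in the other hole of the tool block: dark steel shaft 18 mm across, 100 mm long, with a brass head 22 mm across; the point is half-way up. Not used; leave it standing there.
- pliers: Red-handled pliers lying on the desk, 148 x 41 x 11 mm; origin under their middle, x along them. Bystander: leave alone.
- edge_beveler: Small hand tool with a dark red wooden handle, 126 x 21 x 21 mm; origin under its middle, x along it. Bystander: leave alone.
- red_spool: Red thread spool standing on the desk, 35 mm across and 44 mm high; origin under its middle. Bystander: leave alone.
- cork_block: Brown cork sanding block, 35 x 55 x 22 mm; origin under its middle. Bystander: leave alone.

How it is judged (in metres and radians):
On the way, in this order (a step that is already met when the one before it is completed fails the run):
1. the post stands fully home in the socket, released (horizontal distance between post_foot and socket_floor below 0.004 m and z of post_foot in the frame of socket_floor below 0.004 m and angle between post_center's own z axis and vertical below 0.06 rad and contact force between the fingers and post below 0.1 N), for 0.2 s.
2. the arm is lifted off the desk by its balance point (height (world z) of each of swing_bore, swing_ram above 0.03 m and x of the grasp point in the frame of swing_balance between -0.02 and 0.02 m and contact force between the fingers and swing_arm above 1 N), for 0.2 s.
At the end, for the whole second after the job is handed in: Post upright, fully home (within 4 mm); arm held by the fingers within 20 mm of its balance point, level within 0.07 rad, still, touching neither post nor press, bore within 10 mm of the post's axis and 12 to 50 mm above its top, ram nose within 25 mm of the anvil's centre seen from above (horizontal distance between post_foot and socket_floor below 0.004 m and z of post_foot in the frame of socket_floor below 0.004 m and angle between post_center's own z axis and vertical below 0.06 rad and angle between swing_balance's own z axis and vertical below 0.07 rad and x of the grasp point in the frame of swing_balance between -0.02 and 0.02 m and contact force between the fingers and swing_arm above 1 N and contact force between swing_arm and post below 0.1 N and contact force between swing_arm and press below 0.1 N and horizontal distance between swing_bore and post_top below 0.01 m and z of swing_bore in the frame of post_top between 0.012 and 0.05 m and horizontal distance between swing_ram and anvil_top below 0.025 m and linear speed of swing_arm below 0.02 m/s); the arm keeps its last pose, push and grip.
It fails at once if the setter is knocked over or taken out of its block (distance of setter_center from where it was at the start of the episode above 0.02 m or angle between setter_center's own z axis and vertical above 0.3 rad).
It fails at once if a bystander is pushed away (distance of any of pliers, edge_beveler, red_spool, cork_block from where it was at the start of the episode above 0.02 m).
It also fails if it takes over 61 s, if anything falls off the work surface, if the arm or the gripper's body presses on something with over 40 N, if the wrist force passes 120 N, or if a joint passes its speed limit or range.

## Working session

There is one attempt and no reset: what is moved stays moved. The work goes in short steps, Python scripts to look and compute and a shell command to move; the robot and the scene stay as the last step left them, time stands still between calls to the robot, and variables do not carry over. Pictures are saved under pics/ and viewed, about 8 in all and at most 12, crops included, and the job is handed in when it is done.

```bash
ls; mkdir -p pics; python3 - <<'E'
from cell import robot
import cv2,json
s=robot.observe();print(s)
for n in("scene","top"):
    im=robot.read_camera(n);cv2.imwrite(f"pics/{n}0.png",im)
    c=robot.calibration(n);print(n,c)
E
```

```text
pics
{'time': 0.0, 'joint_positions': array([-71.80386005,  39.53246813, -11.14553944,  89.74655374,
         9.01019595,  51.70944551, -12.32441929]), 'joint_vel': array([-0.00974263,  0.04529293,  0.01086224,  0.00034858,  0.01955079,
        0.01524032, -0.03391389]), 'tau': array([-2.75579378e-04, -5.39599729e+01, -1.26694053e+00, -1.58547199e+01,
        9.03456530e-03,  9.37439123e-03, -3.44417529e-06]), 'ee_pos': array([0.17483965, 0.59935342, 0.23048432]), 'orientation': array([-1.79893328e+02,  5.59037841e-03,  1.63744444e+02]), 'contact_force': array([-0.76814035, -0.04571175, -0.30384254]), 'torque': array([ 0.002728  , -0.02962933,  0.0391341 ]), 'width': 0.08595274651873144}
scene {'fovy': 45.067971590911924, 'cx': 272.1139244428214, 'cy': 209.30270609494636, 'distortion': array([-0.00601516,  0.        ,  0.        ,  0.        ,  0.        ]), 'extrinsics': array([[ 0.50668654, -0.55577745,  0.65907525, -0.29332265],
       [-0.86196899, -0.31178686,  0.39974795, -0.48287561],
       [-0.01667989, -0.77064933, -0.63704113,  0.85794305],
       [ 0.        ,  0.        ,  0.        ,  1.        ]])}
top {'fovy': 47.159296354441565, 'cx': 284.131546600663, 'cy': 211.38166551608646, 'distortion': array([0.02168183, 0.        , 0.        , 0.        , 0.        ]), 'extrinsics': array([[ 0.01245242, -0.99321682,  0.11560837,  0.37130115],
       [-0.99969615, -0.01482585, -0.01969271,  0.00366617],
       [ 0.02127312, -0.11532802, -0.99309964,  1.35507469],
       [ 0.        ,  0.        ,  0.        ,  1.        ]])}
```

View pics/scene0.png

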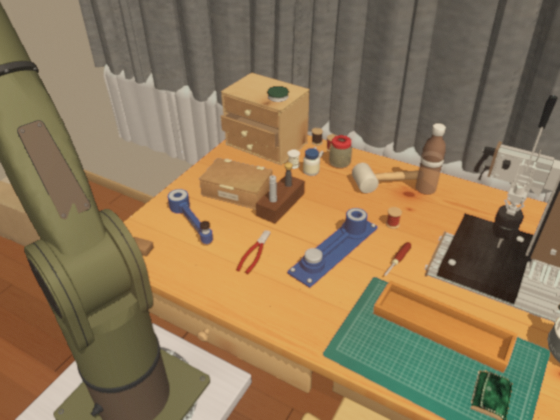

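View pics/top0.png

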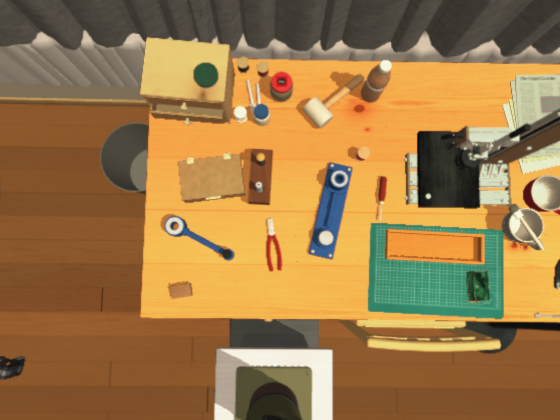

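```bash
cat > h.py <<'E'
import numpy as np,cv2
from cell import robot
from scipy.spatial.transform import Rotation as Ro
def cal(n):
    c=robot.calibration(n);f=210/np.tan(np.radians(c["fovy"])/2)
    return np.array([[f,0,c["cx"]],[0,f,c["cy"]],[0,0,1]]),np.array(c["distortion"],float),np.array(c["extrinsics"])
def ray(n,p):
    K,d,E=cal(n);q=cv2.undistortPoints(np.array([[p]],float),K,d)[0,0]
    return E[:3,3],E[:3,:3]@np.array([q[0],q[1],1])
def plane(n,p,z):
    o,v=ray(n,p);return o+v*(z-o[2])/v[2]
def proj(n,P):
    K,d,E=cal(n);W=np.linalg.inv(E)
    return cv2.projectPoints(np.array([P],float).reshape(-1,3),cv2.Rodrigues(W[:3,:3])[0],W[:3,3],K,d)[0][:,0]
def tri(p,q):  # scene pixel, top pixel
    (a,u),(b,v)=ray("scene",p),ray("top",q)
    s=np.linalg.lstsq(np.c_[u,-v],b-a,rcond=None)[0];P,Q=a+s[0]*u,b+s[1]*v
    return (P+Q)/2,np.linalg.norm(P-Q)*1e3
def tool(P,ee=None):  # world goal of TCP -> shift in tool axes
    s=robot.observe();R=Ro.from_euler("xyz",s["orientation"],degrees=True)
    return R.inv().apply(np.array(P)-s["ee_pos"])
E
python3 - <<'E'
from h import *
for P in([0,0,0],[0.175,0.6,.231]):print(P,proj("top",P),proj("scene",P))
t=cv2.imread("pics/top0.png");s=cv2.imread("pics/scene0.png")
cr=lambda im,x,y,w,h,k:cv2.resize(im[y:y+h,x:x+w],None,fx=k,fy=k,interpolation=cv2.INTER_CUBIC)
a=np.vstack([cr(t,240,140,100,60,4),cr(t,300,155,60,0+60,4)[:, :].copy() if 0 else cr(t,290,155,100,60,4)])
b=np.vstack([cr(t,160,210,100,60,4),cr(t,290,205,100,60,4)])
cv2.imwrite("pics/c1.png",np.hstack([a,b]))
a=np.vstack([cr(s,240,160,100,60,4),cr(s,320,200,100,60,4)])
b=np.vstack([cr(s,150,185,100,60,4),cr(s,275,230,100,60,4)])
cv2.imwrite("pics/c2.png",np.hstack([a,b]))
E
```

```text
[0, 0, 0] [[273.09331028 405.9864142 ]] [[134.86856676 397.64772033]]
[0.175, 0.6, 0.231] [[  4.78881158 353.07725252]] [[-31.37590477 158.50839594]]
```

View pics/c1.png

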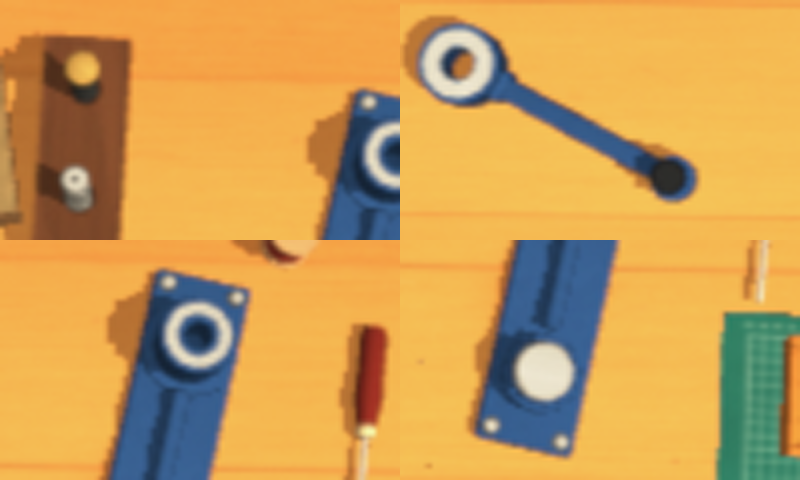

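View pics/c2.png

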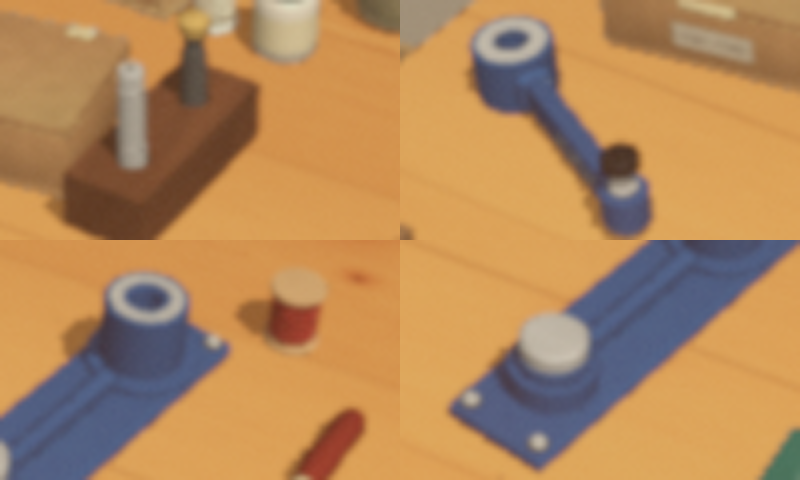

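```bash
cat > m.py <<'E'
from h import *
def blob(im,seed,r,thr=None,smax=90,vmin=120):
    """centroid/ellipse of bright unsaturated blob nearest the seed"""
    x,y=map(int,seed);k=8;c=im[y-r:y+r+1,x-r:x+r+1]
    c=cv2.resize(c,None,fx=k,fy=k,interpolation=cv2.INTER_CUBIC)
    h=cv2.cvtColor(c,cv2.COLOR_BGR2HSV)
    m=((h[...,1]<smax)&(h[...,2]>vmin)).astype(np.uint8)
    cs,_=cv2.findContours(m,cv2.RETR_EXTERNAL,cv2.CHAIN_APPROX_NONE)
    cs=[q for q in cs if cv2.contourArea(q)>60]
    q=min(cs,key=lambda q:np.linalg.norm(np.array(cv2.minEnclosingCircle(q)[0])-k*(r+.5)))
    e=cv2.fitEllipse(cv2.convexHull(q))
    return (np.array(e[0])+.5)/k-.5+[x-r,y-r],np.array(e[1])/k
E
python3 - <<'E'
from m import *
t=cv2.imread("pics/top0.png");s=cv2.imread("pics/scene0.png")
S={"post":((258,185),(272,177),.116,6),"socket":((339,179),(356,215),.062,14),"anvil":((326,238),(313,256),.05,14),"hub":((175,226),(178,195),.042,14)}
for n,(a,b,z,r) in S.items():
    p,ea=blob(t,a,r);q,eb=blob(s,b,r)
    P=plane("top",p,z);Q=plane("scene",q,z);T,g=tri(q,p)
    print(n,p.round(2),ea.round(1),q.round(2),eb.round(1),P.round(4),Q.round(4),T.round(4),round(g,1))
print("knob",plane("top",(227.3,254),.065), plane("scene",(150+220/4,185+150/4),.065))
print("brass",plane("top",(260.4,157.2),.115))
E
```

```text
post [258.9  186.27] [ 7.6 11.4] [272.32 180.31] [ 8.3 11.3] [0.5804 0.0457 0.116 ] [0.5715 0.0393 0.116 ] [0.5821 0.0458 0.1068] 0.3
socket [339.1  178.19] [17.4 18. ] [358.53 215.56] [14.  26.9] [ 0.6154 -0.1711  0.062 ] [ 0.6121 -0.1781  0.062 ] [ 0.6177 -0.1739  0.0557] 4.4
anvil [325.83 237.46] [15.3 15.7] [316.37 256.11] [24.2 31.9] [ 0.4536 -0.1365  0.05  ] [ 0.4488 -0.1465  0.05  ] [ 0.4557 -0.1401  0.0404] 6.0
hub [173.74 225.24] [19.4 20.7] [177.48 195.18] [13.1 21.4] [0.4817 0.2777 0.042 ] [0.4792 0.2761 0.042 ] [0.4818 0.2784 0.0394] 0.3
knob [0.4049082  0.12810776 0.065     ] [0.40574208 0.12966982 0.065     ]
brass [0.65795609 0.04318652 0.115     ]
```

```bash
python3 -m crank '{"turn":[[0,0,-4],[0,0,-4],[0,0,-4],[0,0,-4],[0,0,-4]],"xyz":[[-0.032,-0.024,0],[-0.064,-0.048,0],[-0.096,-0.073,0],[-0.128,-0.098,0],[-0.16,-0.122,0]],"gripper":[0.1,0.1,0.1,0.1,0.1]}' 40; python3 -c "
from h import *
print(tool([.582,.045,.2]),robot.observe())"
```

```text
time: 0.52
ee_pos: [0.295, 0.4354, 0.2305]
orientation: [-179.8, -0.0, 167.8]
contact_force: [0.9, -0.5, 0.1]
width: 0.0468
[-0.36322055 -0.32060434  0.03133172] {'time': 0.5167, 'joint_positions': array([-52.25954656,  32.4171665 , -13.80491485, 106.58746315,
        10.98045671,  42.43495812,   5.61835892]), 'joint_vel': array([ 50.8065724 , -11.61605742,  -2.97885486,  26.98491903,
         2.59111747, -15.85910341,  41.55057062]), 'tau': array([ -5.90326756, -45.41111469,  -2.08881631, -13.40065777,
        -0.15881509,   0.39869151,  -0.80892557]), 'ee_pos': array([0.29498689, 0.4353766 , 0.23045611]), 'orientation': array([-1.79839844e+02, -3.26294607e-03,  1.67765817e+02]), 'contact_force': array([ 0.94407388, -0.54528408,  0.13212203]), 'torque': array([ 0.00953948, -0.01869988, -0.0035189 ]), 'width': 0.046835665107639486}
```

```bash
python3 -m crank '{"turn":[[0,0,0],[0,0,0],[0,0,0],[0,0,0],[0,0,0]],"xyz":[[-0.03,-0.027,0],[-0.06,-0.053,0],[-0.09,-0.08,0],[-0.12,-0.106,0],[-0.15,-0.133,0]],"gripper":[0.1,0.1,0.1,0.1,0.1]}' 
python3 -m crank '{"turn":[[0,0,0],[0,0,0],[0,0,0],[0,0,0],[0,0,0]],"xyz":[[-0.03,-0.027,0],[-0.06,-0.053,0],[-0.09,-0.08,0],[-0.12,-0.106,0],[-0.15,-0.133,0]],"gripper":[0.1,0.1,0.1,0.1,0.1]}'; python3 -c "
from h import *
print(tool([.582,.045,.2]))"
```

```text
time: 0.93
ee_pos: [0.4141, 0.2719, 0.2307]
orientation: [-179.8, -0.0, 167.8]
contact_force: [0.7, 0.0, 0.2]
width: 0.0471
time: 1.35
ee_pos: [0.5332, 0.1083, 0.2308]
orientation: [-179.8, -0.1, 167.8]
contact_force: [0.5, 0.8, 0.1]
width: 0.0467
[-0.0611028  -0.05142907  0.03092373]
```

```bash
python3 -m crank '{"turn":[[0,0,0],[0,0,0],[0,0,0],[0,0,0],[0,0,0]],"xyz":[[-0.03,-0.025,0.01],[-0.061,-0.051,0.03],[-0.061,-0.051,0.06],[-0.061,-0.051,0.08],[-0.061,-0.051,0.08]],"gripper":[0.1,0.1,0.1,0.1,0.1]}' 
python3 - <<'E'
from h import *
s=robot.observe();print(s["ee_pos"],tool([.582,.045,.15]))
a=robot.read_camera("top");b=robot.read_camera("scene")
cv2.imwrite("pics/top1.png",a);cv2.imwrite("pics/scene1.png",b)
for n in("top","scene"):print(proj(n,s["ee_pos"]))
cr=lambda im,x,y,w,h,k:cv2.resize(im[y:y+h,x:x+w],None,fx=k,fy=k,interpolation=cv2.INTER_CUBIC)
cv2.imwrite("pics/c3.png",np.hstack([cr(a,210,130,100,120,4),cr(b,220,110,100,120,4)]))
E
```

```text
time: 1.77
ee_pos: [0.5788, 0.0435, 0.1465]
orientation: [-179.6, -0.5, 167.7]
contact_force: [-0.8, 1.2, 1.1]
width: 0.0469
[0.57876623 0.04349336 0.14648097] [-0.0028047   0.00213791 -0.00356003]
[[259.37579471 184.9262833 ]]
[[272.12580691 168.22453433]]
```

View pics/c3.png

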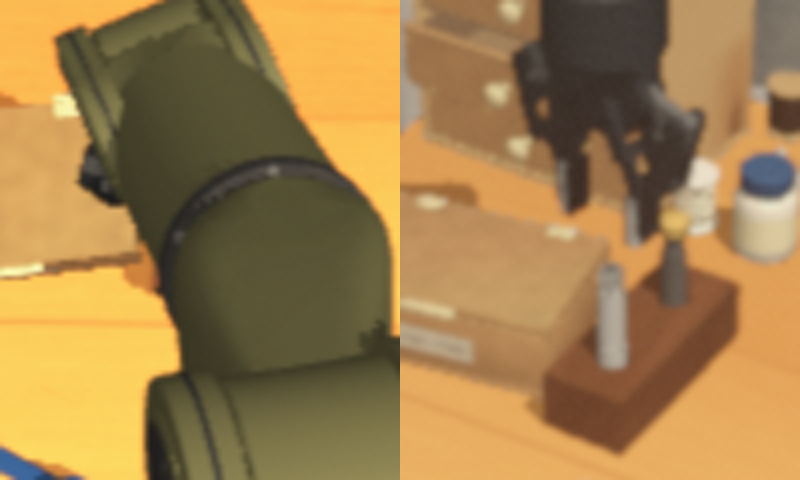

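```bash
python3 -m crank '{"turn":[[0,0,0],[0,0,0],[0,0,0],[0,0,0],[0,0,0]],"xyz":[[-0.003,0.001,0.02],[-0.003,0.001,0.045],[-0.003,0.001,0.06],[-0.003,0.001,0.074],[-0.003,0.001,0.074]],"gripper":[0.1,0.1,0.1,0.1,0.1]}' 
python3 -m crank '{"turn":[[0.4,0.5,0],[0.4,0.5,0],[0.4,0.5,0],[0.4,0.5,0],[0.4,0.5,0]],"xyz":[[0,0,0],[0,0,0],[0,0,0],[0,0,0],[0,0,0]],"gripper":[-0.2,-0.4,-1,-1,-1]}' 60
python3 -m crank '{"turn":[[0,0,0],[0,0,0]],"xyz":[[0,0,0],[0,0,0]],"gripper":[-1,-1]}' 60
```

```text
time: 2.28
ee_pos: [0.5835, 0.0468, 0.076]
orientation: [-179.8, -0.3, 167.9]
contact_force: [-0.3, 0.3, -0.6]
width: 0.0469
time: 2.7
ee_pos: [0.585, 0.0477, 0.0779]
orientation: [-179.5, -0.6, 167.9]
contact_force: [-0.1, 0.8, 6.0]
width: 0.0167
time: 2.87
ee_pos: [0.5855, 0.0477, 0.0786]
orientation: [-179.5, -0.5, 167.9]
contact_force: [0.1, 0.2, -1.8]
width: 0.0167
```

```bash
python3 -m crank '{"turn":[[0,0,0],[0,0,0],[0,0,0],[0,0,0],[0,0,0]],"xyz":[[0,0,-0.012],[0,0,-0.03],[0,0,-0.055],[0,0,-0.08],[0,0,-0.082]],"gripper":[-1,-1,-1,-1,-1]}' 60
python3 -m crank '{"turn":[[-0.4,-0.5,0],[-0.4,-0.5,0],[-0.4,-0.5,0]],"xyz":[[0,0,0],[0,0,0],[0,0,0]],"gripper":[-1,-1,-1]}' 60
python3 - <<'E'
from h import *
s=robot.observe();print(s["ee_pos"],s["orientation"],tool([.6154,-.1711,.165]))
b=robot.read_camera("scene")
cv2.imwrite("pics/scene2.png",b)
print(proj("scene",s["ee_pos"]))
E
```

```text
time: 3.28
ee_pos: [0.589, 0.0487, 0.1656]
orientation: [-179.7, -0.1, 167.9]
contact_force: [1.1, 1.5, -1.0]
width: 0.0165
time: 3.53
ee_pos: [0.5881, 0.0482, 0.1649]
orientation: [180.0, 0.4, 167.9]
contact_force: [-0.4, -0.0, -2.0]
width: 0.0165
[0.5881053  0.04815821 0.16492638] [179.95189689   0.35214748 167.89466069] [-7.26674153e-02 -2.08658995e-01  1.97823765e-04]
[[272.29118249 159.55060709]]
```

```bash
python3 -m crank '{"turn":[[0,0.3,0],[0,0.3,0],[0,0.3,0],[0,0.3,0],[0,0.3,0]],"xyz":[[-0.008,-0.023,0],[-0.02,-0.058,0],[-0.032,-0.093,0],[-0.044,-0.127,0],[-0.054,-0.155,0]],"gripper":[-1,-1,-1,-1,-1]}' 60
python3 -m crank '{"turn":[[0,0,0],[0,0,0],[0,0,0]],"xyz":[[-0.02,-0.05,0],[-0.021,-0.06,0],[-0.021,-0.06,0]],"gripper":[-1,-1,-1]}' 60
python3 - <<'E'
from h import *
s=robot.observe();print(s["ee_pos"],s["orientation"],tool([.6154,-.1711,.155]))
b=robot.read_camera("scene");a=robot.read_camera("top")
cv2.imwrite("pics/scene3.png",b)
print(proj("scene",s["ee_pos"]))
cr=lambda im,x,y,w,h,k:cv2.resize(im[y:y+h,x:x+w],None,fx=k,fy=k,interpolation=cv2.INTER_CUBIC)
cv2.imwrite("pics/c4.png",np.hstack([cr(a,300,130,80,100,5),cr(b,315,150,80,100,5)]))
E
```

```text
time: 4.0
ee_pos: [0.6073, -0.1183, 0.1633]
orientation: [-179.9, -0.1, 167.8]
contact_force: [0.5, -0.4, -1.7]
width: 0.0167
time: 4.25
ee_pos: [0.6131, -0.1919, 0.1614]
orientation: [-179.5, -0.2, 167.1]
contact_force: [-0.4, -1.0, -1.4]
width: 0.0165
[ 0.61306253 -0.19188827  0.16136372] [-179.48278176   -0.22996625  167.14910344] [0.00231913 0.02084414 0.00618517]
[[368.31633597 184.09636808]]
```

View pics/c4.png

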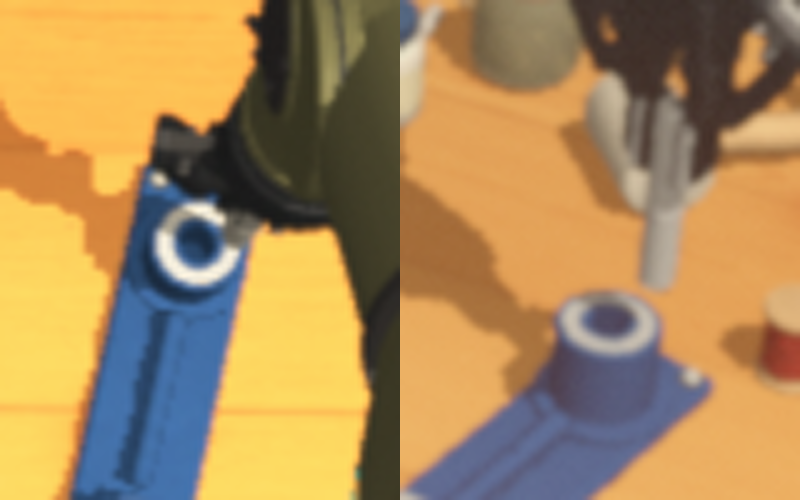

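```bash
python3 -m crank '{"turn":[[-0.4,0,0],[-0.4,0,0],[-0.4,0,0],[-0.4,0,0],[-0.4,0,0]],"xyz":[[0.001,0.01,0],[0.002,0.02,0],[0.002,0.021,0],[0.002,0.021,0],[0.002,0.021,0]],"gripper":[-1,-1,-1,-1,-1]}' 60
python3 - <<'E'
from h import *
print("foot at pic4",plane("scene",(366.6,206),.0948),plane("top",(348,176),.0948),"mouth scene",plane("scene",(356.6,215),.062))
s=robot.observe();print(s["ee_pos"],s["orientation"],s["joint_vel"].round(1),tool([.6154,-.1711,.155]))
b=robot.read_camera("scene");a=robot.read_camera("top")
cv2.imwrite("pics/scene4.png",b);cv2.imwrite("pics/top4.png",a)
e=s["ee_pos"];print(proj("scene",e),proj("scene",e-[0,0,.0666]),proj("scene",[.6154,-.1711,.062]),proj("top",e-[0,0,.0666]))
cr=lambda im,x,y,w,h,k:cv2.resize(im[y:y+h,x:x+w],None,fx=k,fy=k,interpolation=cv2.INTER_CUBIC)
cv2.imwrite("pics/c5.png",np.hstack([cr(a,315,150,50,60,8),cr(b,330,175,50,60,8)]))
E
```

```text
time: 4.77
ee_pos: [0.6166, -0.1608, 0.1618]
orientation: [179.7, -0.3, 167.7]
contact_force: [-0.4, 0.2, -1.7]
width: 0.0168
foot at pic4 [ 0.61663404 -0.19349679  0.0948    ] [ 0.61552957 -0.19047278  0.0948    ] mouth scene [ 0.61174255 -0.17317643  0.062     ]
[ 0.61657907 -0.16083515  0.16178569] [179.70708655  -0.2949761  167.72953275] [ 1.   0.   1.  -0.4  0.1  0.2  0. ] [-0.00106435 -0.01031547  0.00672765]
[[356.34155756 179.24122484]] [[353.86412388 201.67964298]] [[356.403665   213.88286792]] [[336.92554449 175.40814654]]
```

View pics/c5.png

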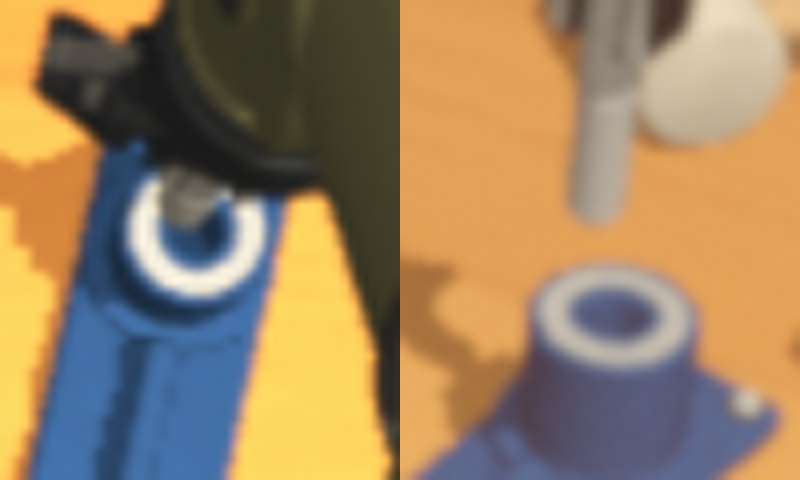

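```bash
python3 -m crank '{"turn":[[0.3,-0.3,0],[0.3,-0.3,0],[0.3,-0.3,0],[0.3,-0.3,0],[0.3,-0.3,0]],"xyz":[[0,-0.004,0.005],[0.001,-0.008,0.015],[0.001,-0.008,0.025],[0.001,-0.008,0.027],[0.001,-0.008,0.027]],"gripper":[-1,-1,-1,-1,-1]}' 60
python3 - <<'E'
from h import *
b=robot.read_camera("scene");a=robot.read_camera("top")
s=robot.observe();print(s["ee_pos"],s["orientation"],s["joint_vel"].round(1))
cv2.imwrite("pics/scene5.png",b);cv2.imwrite("pics/top5.png",a)
e=s["ee_pos"]-[0,0,.0666];print(proj("scene",e),proj("top",e),proj("scene",[.6154,-.1711,.062]),proj("top",[.6154,-.1711,.062]))
cr=lambda im,x,y,w,h,k:cv2.resize(im[y:y+h,x:x+w],None,fx=k,fy=k,interpolation=cv2.INTER_CUBIC)
cv2.imwrite("pics/c6.png",np.hstack([cr(a,320,155,40,60,10),cr(b,335,175,40,60,10)]))
E
```

```text
time: 5.28
ee_pos: [0.6123, -0.1698, 0.133]
orientation: [-180.0, -0.2, 167.6]
contact_force: [0.5, 0.3, -2.4]
width: 0.0159
[ 0.61362856 -0.16950818  0.13442182] [-1.79976726e+02 -5.74082185e-03  1.67613093e+02] [-0.1 -0.7 -0.2 -0.5  0.1  0.1  0. ]
[[355.71869584 212.24880386]] [[338.79578663 178.43368961]] [[356.403665   213.88286792]] [[339.09090121 178.1948705 ]]
```

View pics/c6.png

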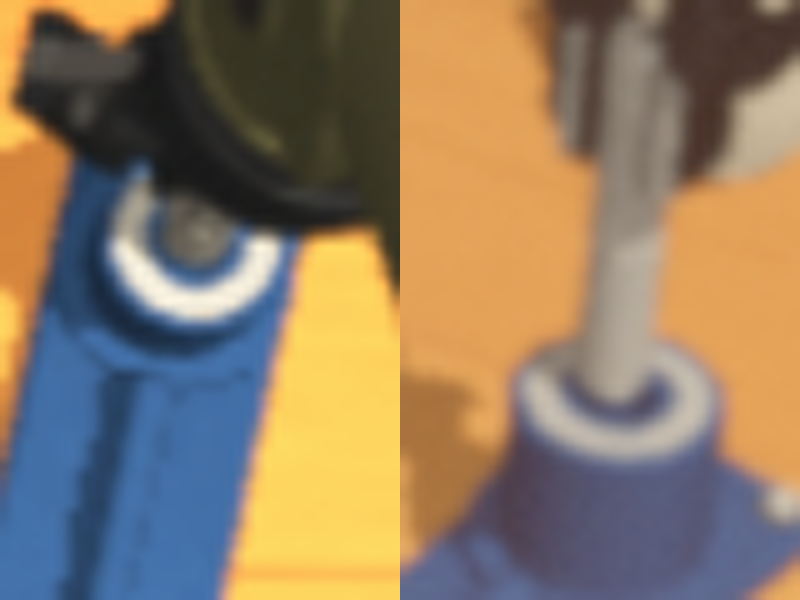

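```bash
python3 -m crank '{"turn":[[0,0,0],[0,0,0],[0,0,0],[0,0,0],[0,0,0]],"xyz":[[0,-0.0005,0.003],[0,-0.0005,0.006],[0,-0.0005,0.01],[0,-0.0005,0.014],[0,-0.0005,0.018]],"gripper":[-1,-1,-1,-1,-1]}' 60
python3 -m crank '{"turn":[[0,0,0],[0,0,0]],"xyz":[[0,0,0],[0,0,0]],"gripper":[-1,-1]}' 60
```

```text
time: 5.8
ee_pos: [0.6135, -0.1712, 0.1167]
orientation: [-179.9, 0.0, 167.6]
contact_force: [-0.0, -2.8, -0.4]
width: 0.0163
time: 5.97
ee_pos: [0.6135, -0.1713, 0.1162]
orientation: [-179.9, 0.0, 167.6]
contact_force: [0.2, -2.1, -3.0]
width: 0.0165
```

```bash
python3 -m crank '{"turn":[[0,0,0],[0,0,0],[0,0,0],[0,0,0],[0,0,0]],"xyz":[[0,0,0.006],[0,0,0.012],[0,0,0.018],[0,0,0.022],[0,0,0.025]],"gripper":[-1,-1,-1,-1,-1]}' 60
python3 -m crank '{"turn":[[0,0,0],[0,0,0],[0,0,0],[0,0,0]],"xyz":[[0,0,0.003],[0,0,0.006],[0,0,0.009],[0,0,0.009]],"gripper":[-1,-1,-1,-1]}' 60
```

```text
time: 6.38
ee_pos: [0.6138, -0.1715, 0.0908]
orientation: [-179.9, 0.1, 167.6]
contact_force: [-0.3, -1.6, 2.2]
width: 0.0165
time: 6.72
ee_pos: [0.6143, -0.1715, 0.0838]
orientation: [-179.8, 0.1, 167.6]
contact_force: [-4.2, -0.5, 15.0]
width: 0.0168
```

```bash
python3 -m crank '{"turn":[[0,0,0],[0,0,0],[0,0,0],[0,0,0],[0,0,0]],"xyz":[[0,0,-0.001],[0,0,-0.001],[0,0,-0.001],[0,0,-0.001],[0,0,-0.001]],"gripper":[-0.4,0,0.1,0.1,0.1]}' 60
python3 -m crank '{"turn":[[0,0,0],[0,0,0],[0,0,0],[0,0,0],[0,0,0]],"xyz":[[0,0,-0.015],[0,0,-0.045],[0,0,-0.08],[0,0,-0.12],[0,0,-0.13]],"gripper":[0.1,0.1,0.1,0.1,0.1]}' 60
python3 - <<'E'
from h import *
print(tool([.457,.23,.2]))
E
```

```text
time: 7.13
ee_pos: [0.6141, -0.1712, 0.0844]
orientation: [-179.9, 0.1, 167.6]
contact_force: [0.2, -0.4, 0.9]
width: 0.0474
time: 7.55
ee_pos: [0.6174, -0.1711, 0.2204]
orientation: [-179.9, 0.7, 167.6]
contact_force: [1.2, 0.4, 0.7]
width: 0.0471
[0.24328661 0.3570891  0.01710423]
```

```bash
python3 -m crank '{"turn":[[0,0,-5],[0,0,-10],[0,0,-15],[0,0,-20],[0,0,-25]],"xyz":[[0.01,0.015,0],[0.026,0.038,0],[0.044,0.065,0],[0.063,0.092,0],[0.081,0.119,0]],"gripper":[0.1,0.1,0.1,0.1,0.1]}' 60
python3 - <<'E'
from h import *
s=robot.observe();print(tool([.458,.231,.2]),s["joint_positions"].round(0))
E
```

```text
time: 7.97
ee_pos: [0.5631, -0.0363, 0.2191]
orientation: [-179.7, 0.6, -167.2]
contact_force: [0.2, 0.2, 0.0]
width: 0.0465
[0.0435745  0.28398123 0.01701392] [ 14.  37. -25. 101.  21.  46.  81.]
```

```bash
python3 -m crank '{"turn":[[0,0,-5],[0,0,-10],[0,0,-15],[0,0,-20],[0,0,-25]],"xyz":[[0.004,0.028,0],[0.009,0.056,0],[0.013,0.084,0],[0.017,0.112,0],[0.021,0.14,0]],"gripper":[0.1,0.1,0.1,0.1,0.1]}' 60
python3 - <<'E'
from h import *
s=robot.observe();print(tool([.458,.231,.12]),s["joint_positions"].round(0))
E
```

```text
time: 8.38
ee_pos: [0.511, 0.0968, 0.218]
orientation: [-179.5, 0.4, -142.0]
contact_force: [0.2, 0.3, -0.5]
width: 0.0471
[-0.04025677  0.13926543  0.09691898] [  3.  35. -31. 108.  26.  43.  85.]
```

```bash
python3 -m crank '{"turn":[[0.4,0,-5],[0.4,0,-10],[0.4,0,-15],[0.4,0,-20],[0.4,0,-24.5]],"xyz":[[-0.008,0.027,0.01],[-0.016,0.055,0.03],[-0.024,0.083,0.05],[-0.032,0.111,0.07],[-0.038,0.13,0.08]],"gripper":[0.1,0.1,0.1,0.1,0.1]}' 60
python3 -m crank '{"turn":[[0,0,0],[0,0,0]],"xyz":[[0,0,0],[0,0,0]],"gripper":[0.1,0.1]}' 60
python3 - <<'E'
from m import *
b=robot.read_camera("scene");a=robot.read_camera("top")
s=robot.observe();print(s["ee_pos"],s["orientation"],s["joint_vel"].round(1),tool([.458,.231,.12]))
cv2.imwrite("pics/scene6.png",b);cv2.imwrite("pics/top6.png",a)
cr=lambda im,x,y,w,h,k:cv2.resize(im[y:y+h,x:x+w],None,fx=k,fy=k,interpolation=cv2.INTER_CUBIC)
cv2.imwrite("pics/c7.png",np.vstack([np.hstack([cr(a,310,150,60,60,5),cr(b,325,175,60,60,5)]),np.hstack([cr(a,150,180,100,100,3),cr(b,140,145,100,100,3)])]))
print(proj("top",[.6154,-.1711,.122]),proj("scene",[.6154,-.1711,.122]),proj("scene",s["ee_pos"]))
E
```

```text
time: 8.8
ee_pos: [0.4594, 0.225, 0.1351]
orientation: [-179.1, -0.0, -117.1]
contact_force: [-0.2, 0.6, 0.8]
width: 0.0467
time: 8.97
ee_pos: [0.4582, 0.2263, 0.1343]
orientation: [-179.2, -0.1, -116.9]
contact_force: [-0.1, 0.2, 0.4]
width: 0.047
[0.46005882 0.2238148  0.13523335] [-1.79077957e+02 -5.48153837e-02 -1.17213553e+02] [ 1.2 -0.7  0.5 -0.1 -0.  -0.1 -0. ] [-0.00546292  0.00536117  0.01514382]
[[342.19032643 173.96720083]] [[358.67969446 194.4058038 ]] [[184.1864915  175.78583551]]
```

View pics/c7.png

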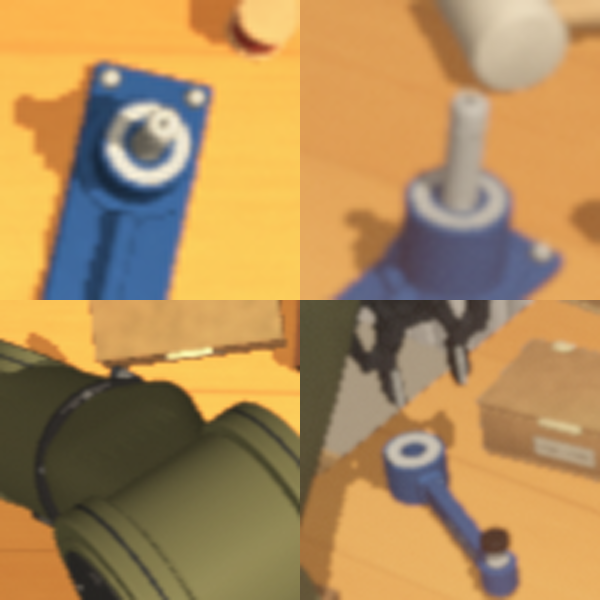

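```bash
python3 -m crank '{"turn":[[-0.9,0,0],[-0.9,0,0],[-0.9,0,0],[-0.9,0,0],[-0.9,0,0]],"xyz":[[-0.003,0.003,0.02],[-0.005,0.005,0.04],[-0.005,0.005,0.06],[-0.005,0.005,0.075],[-0.005,0.005,0.08]],"gripper":[0.1,0.1,0.1,0.1,0.1]}' 60
python3 -m crank '{"turn":[[0,0,0],[0,0,0],[0,0,0]],"xyz":[[0,0,0],[0,0,0],[0,0,0]],"gripper":[0.1,0.1,0.1]}' 60
python3 - <<'E'
from h import *
b=robot.read_camera("scene")
s=robot.observe();print(s["ee_pos"],s["orientation"],tool([.458,.231,.006]))
cr=lambda im,x,y,w,h,k:cv2.resize(im[y:y+h,x:x+w],None,fx=k,fy=k,interpolation=cv2.INTER_CUBIC)
cv2.imwrite("pics/c8.png",cr(b,140,145,100,100,5))
E
```

```text
time: 9.48
ee_pos: [0.4596, 0.2275, 0.054]
orientation: [-179.9, -0.2, -117.4]
contact_force: [-0.7, 0.0, 0.1]
width: 0.047
time: 9.73
ee_pos: [0.4606, 0.2271, 0.055]
orientation: [-179.9, -0.1, -117.5]
contact_force: [0.1, -0.6, 0.1]
width: 0.047
[0.46047407 0.22740885 0.05502092] [-1.79878555e+02 -1.07044634e-01 -1.17493847e+02] [-0.00213498  0.0039564   0.04900874]
```

View pics/c8.png

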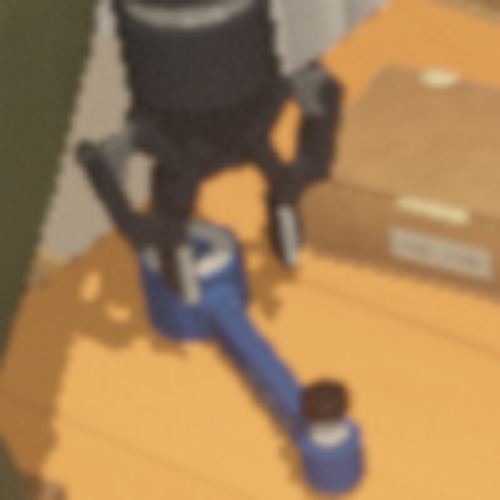

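```bash
python3 -m crank '{"turn":[[0,0,0],[0,0,0],[0,0,0],[0,0,0],[0,0,0]],"xyz":[[-0.001,0.004,0.012],[-0.002,0.004,0.024],[-0.002,0.004,0.036],[-0.002,0.004,0.046],[-0.002,0.004,0.047]],"gripper":[0.1,0.1,0.1,0.1,0.1]}' 60
python3 -m crank '{"turn":[[0,0,0],[0,0,0]],"xyz":[[0,0,0],[0,0,0]],"gripper":[0.1,0.1]}' 60
```

```text
time: 10.2
ee_pos: [0.4577, 0.2309, 0.0075]
orientation: [-179.9, -0.1, -117.5]
contact_force: [-0.1, -0.2, -0.4]
width: 0.0469
time: 10.37
ee_pos: [0.4582, 0.2311, 0.0082]
orientation: [-179.9, -0.1, -117.5]
contact_force: [-0.1, 0.1, 0.5]
width: 0.0468
```

```bash
python3 -m crank '{"turn":[[0,0,0],[0,0,0],[0,0,0],[0,0,0],[0,0,0]],"xyz":[[0,0,0.003],[0,0,0.003],[0,0,0.003],[0,0,0.003],[0,0,0.003]],"gripper":[-0.1,-0.3,-0.5,-1,-1]}' 90
python3 -m crank '{"turn":[[0,0,0],[0,0,0],[0,0,0],[0,0,0]],"xyz":[[0,0,0],[0,0,0],[0,0,0],[0,0,0]],"gripper":[-1,-1,-1,-1]}' 90
python3 -m crank '{"turn":[[0,0,0],[0,0,0],[0,0,0],[0,0,0],[0,0,0]],"xyz":[[0,0,-0.005],[0,0,-0.015],[0,0,-0.025],[0,0,-0.04],[0,0,-0.055]],"gripper":[-1,-1,-1,-1,-1]}' 90
```

```text
time: 10.78
ee_pos: [0.4581, 0.2313, 0.0058]
orientation: [-179.8, -0.1, -117.5]
contact_force: [-1.0, -0.9, 5.4]
width: 0.0145
time: 11.12
ee_pos: [0.458, 0.2312, 0.0058]
orientation: [-179.9, -0.1, -117.5]
contact_force: [-0.4, -0.5, 1.3]
width: 0.0144
time: 11.53
ee_pos: [0.4573, 0.2306, 0.0608]
orientation: [-179.9, -0.2, -117.5]
contact_force: [-0.1, 0.6, -5.7]
width: 0.0147
```

```bash
python3 -m crank '{"turn":[[0,0,0],[0,0,0],[0,0,0],[0,0,0],[0,0,0]],"xyz":[[0,0,-0.025],[0,0,-0.05],[0,0,-0.08],[0,0,-0.11],[0,0,-0.135]],"gripper":[-1,-1,-1,-1,-1]}' 90
python3 -m crank '{"turn":[[0,0,0],[0,0,0]],"xyz":[[0,0,-0.003],[0,0,-0.003]],"gripper":[-1,-1]}' 90
python3 - <<'E'
from m import *
b=robot.read_camera("scene")
s=robot.observe();print(s["ee_pos"],s["orientation"],tool([.5646,-.1602,.2]))
e=s["ee_pos"];R=Ro.from_euler("xyz",s["orientation"],degrees=True)
P=lambda x,z:e+R.apply([x,0,z])
# where hub top centre and knob top should be seen if arm is rigid with tool
print(proj("scene",[P(-.052,-.036),P(.113,-.059)]))
cv2.imwrite("pics/scene7.png",b)
q,ee=blob(b,proj("scene",P(-.052,-.036))[0],14);print(q,ee)
E
```

```text
time: 11.95
ee_pos: [0.4567, 0.2303, 0.1973]
orientation: [-179.9, -0.3, -117.5]
contact_force: [1.0, 1.3, -6.1]
width: 0.0148
time: 12.12
ee_pos: [0.4571, 0.2301, 0.201]
orientation: [-179.9, -0.2, -117.5]
contact_force: [-0.1, 0.7, -7.3]
width: 0.0143
[0.45631311 0.22930766 0.199564  ] [-179.94885742   -0.33899507 -117.52480644] [ 0.29537412 -0.2760329   0.001558  ]
[[166.99319454 131.25245026]
 [195.5144648  154.69432856]]
[174.00809097 130.13323307] [1.93973875 3.45019937]
```

```bash
python3 -m crank '{"turn":[[0,0,5],[0,0,10],[0,0,15],[0,0,20],[0,0,25]],"xyz":[[0.01,-0.009,0],[0.028,-0.026,0],[0.048,-0.045,0],[0.068,-0.063,0],[0.088,-0.082,0]],"gripper":[-1,-1,-1,-1,-1]}' 90
python3 - <<'E'
from h import *
s=robot.observe();print(tool([.5646,-.1602,.2]),s["joint_positions"].round(0))
E
```

```text
time: 12.58
ee_pos: [0.4867, 0.1114, 0.1977]
orientation: [-179.9, -0.6, -142.7]
contact_force: [0.9, -0.3, -6.7]
width: 0.0143
[ 0.102505   -0.26326363 -0.00077615] [  1.  36. -30. 112.  28.  40.  80.]
```

```bash
python3 -m crank '{"turn":[[0,-0.5,5],[0,-0.5,10],[0,-0.5,15],[0,-0.5,20],[0,-0.5,25]],"xyz":[[0.01,-0.026,0],[0.02,-0.051,0],[0.03,-0.077,0],[0.04,-0.102,0],[0.05,-0.127,0]],"gripper":[-1,-1,-1,-1,-1]}' 90
python3 - <<'E'
from h import *
s=robot.observe();print(tool([.5646,-.1602,.2]),s["joint_positions"].round(0))
E
```

```text
time: 13.0
ee_pos: [0.5221, -0.0218, 0.1958]
orientation: [-179.8, -0.3, -168.0]
contact_force: [0.8, -0.2, -6.4]
width: 0.0149
[-0.01263173 -0.14420997 -0.00367583] [ 12.  36. -24. 109.  23.  40.  76.]
```

```bash
python3 -m crank '{"turn":[[0,0,5],[0,0,10],[0,0,15],[0,0,20],[0,0,24]],"xyz":[[-0.002,-0.027,0],[-0.005,-0.055,-0.003],[-0.008,-0.083,-0.004],[-0.01,-0.11,-0.004],[-0.012,-0.13,-0.004]],"gripper":[-1,-1,-1,-1,-1]}' 90
python3 -m crank '{"turn":[[0,0,0],[0,0,0],[0,0,0]],"xyz":[[0,0,0],[0,0,0],[0,0,0]],"gripper":[-1,-1,-1]}' 90
python3 - <<'E'
from h import *
s=robot.observe();print(s["ee_pos"],s["orientation"],tool([.5646,-.1602,.2]),s["joint_positions"].round(0))
E
```

```text
time: 13.42
ee_pos: [0.5593, -0.1498, 0.1972]
orientation: [-179.5, -0.5, 167.7]
contact_force: [-0.5, -0.3, -5.7]
width: 0.0149
time: 13.67
ee_pos: [0.5575, -0.1488, 0.1949]
orientation: [-179.5, -0.8, 167.7]
contact_force: [0.3, 1.7, -5.6]
width: 0.0147
[ 0.55750338 -0.14882813  0.19494476] [-179.52056813   -0.77303108  167.73653439] [-0.0092811  -0.00964802 -0.00510038] [ 21.  39. -18.  99.  17.  45.  72.]
```

```bash
python3 -m crank '{"turn":[[-0.5,-0.8,0],[-0.5,-0.8,0],[-0.5,-0.8,0],[-0.5,-0.8,0],[-0.5,-0.8,0]],"xyz":[[-0.004,-0.005,0],[-0.009,-0.01,0.01],[-0.009,-0.01,0.02],[-0.009,-0.01,0.025],[-0.009,-0.01,0.025]],"gripper":[-1,-1,-1,-1,-1]}' 90
python3 -m crank '{"turn":[[0,0,0],[0,0,0],[0,0,0]],"xyz":[[0,0,0],[0,0,0],[0,0,0]],"gripper":[-1,-1,-1]}' 90
python3 - <<'E'
from h import *
b=robot.read_camera("scene");a=robot.read_camera("top")
cv2.imwrite("pics/scene8.png",b);cv2.imwrite("pics/top8.png",a)
s=robot.observe();print(s["ee_pos"],s["orientation"],tool([.5646,-.1602,.16]))
e=s["ee_pos"];R=Ro.from_euler("xyz",s["orientation"],degrees=True)
P=lambda x,z:e+R.apply([x,0,z])
L=[P(-.052,.006),P(-.052,-.036),P(.113,-.059),P(.113,.006)]
print("bore bottom/hub top/knob/ram",np.round(L,4),"\n",proj("scene",L).round(1),"\n",proj("top",L).round(1),proj("scene",[.615,-.1711,.122]))
cr=lambda im,x,y,w,h,k:cv2.resize(im[y:y+h,x:x+w],None,fx=k,fy=k,interpolation=cv2.INTER_CUBIC)
cv2.imwrite("pics/c9.png",np.hstack([cr(a,300,140,80,120,5),cr(b,295,150,80,120,5)]))
E
```

```text
time: 14.08
ee_pos: [0.5622, -0.1602, 0.1678]
orientation: [180.0, -0.2, 167.8]
contact_force: [-0.6, 0.9, -5.7]
width: 0.0147
time: 14.33
ee_pos: [0.5624, -0.1599, 0.168]
orientation: [180.0, -0.2, 167.8]
contact_force: [0.2, -0.4, -6.7]
width: 0.0146
[ 0.56250971 -0.16007524  0.16819648] [ 1.79971870e+02 -1.74350818e-01  1.67777865e+02] [-0.00209426  0.00031657  0.0081903 ]
bore bottom/hub top/knob/ram [[ 0.6133 -0.1711  0.162 ]
 [ 0.6134 -0.1711  0.204 ]
 [ 0.4522 -0.1362  0.2275]
 [ 0.4521 -0.1361  0.1625]] 
 [[359.9 181.2]
 [361.7 166.1]
 [316.  191.3]
 [314.8 215.7]] 
 [[344.4 171.7]
 [346.9 168.3]
 [333.8 233.4]
 [330.6 235.3]] [[358.61283298 194.49687411]]
```

View pics/c9.png

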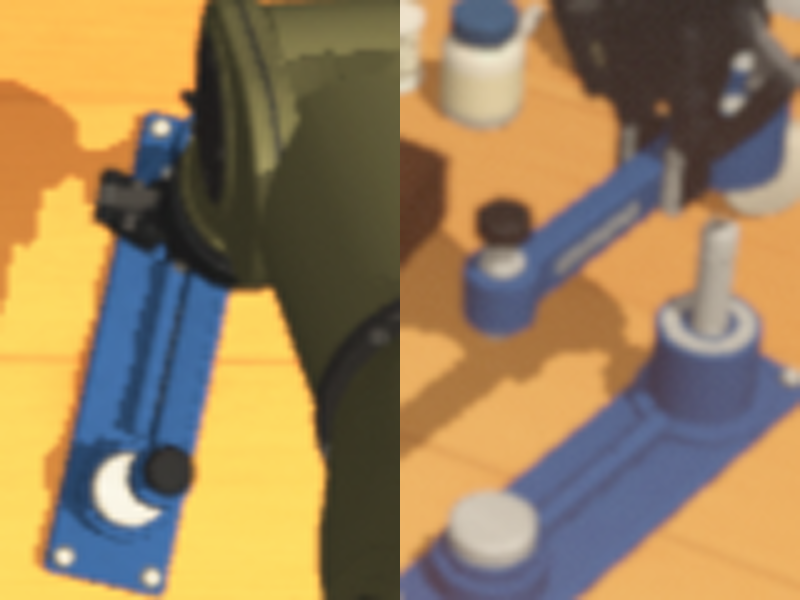

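```bash
python3 -m crank '{"turn":[[0,0,0],[0,0,0],[0,0,0],[0,0,0],[0,0,0]],"xyz":[[-0.001,0,0.003],[-0.002,0,0.006],[-0.002,0,0.009],[-0.002,0,0.01],[-0.002,0,0.01]],"gripper":[-1,-1,-1,-1,-1]}' 90
python3 -m crank '{"turn":[[0,0,0],[0,0,0],[0,0,0],[0,0,0],[0,0,0]],"xyz":[[0,0,0],[0,0,0],[0,0,0],[0,0,0],[0,0,0]],"gripper":[-1,-1,-1,-1,-1]}' 90
python3 - <<'E'
from h import *
b=robot.read_camera("scene");cv2.imwrite("pics/scene9.png",b)
s=robot.observe();print(s["ee_pos"],s["orientation"],s["joint_vel"].round(2))
e=s["ee_pos"];R=Ro.from_euler("xyz",s["orientation"],degrees=True)
P=lambda x,z:e+R.apply([x,0,z])
L=[P(-.052,.006),P(.113,.006),P(.113,-.059)]
print(np.round(L,4),proj("scene",L).round(1))
cv2.imwrite("pics/c10.png",cv2.resize(b[150:270,290:390],None,fx=5,fy=5,interpolation=cv2.INTER_CUBIC))
E
```

```text
time: 14.85
ee_pos: [0.5641, -0.1604, 0.1577]
orientation: [180.0, -0.2, 167.8]
contact_force: [-0.4, -0.7, -5.8]
width: 0.0145
time: 15.27
ee_pos: [0.5641, -0.1605, 0.1578]
orientation: [180.0, -0.2, 167.8]
contact_force: [-0.1, -0.6, -5.9]
width: 0.0144
[ 0.56412539 -0.16042144  0.15774965] [179.971825    -0.22584883 167.77742586] [-0.03  0.14 -0.03 -0.04  0.07 -0.09  0.06]
[[ 0.6149 -0.1714  0.1515]
 [ 0.4537 -0.1365  0.1522]
 [ 0.4539 -0.1366  0.2172]] [[359.9 184.5]
 [315.1 219. ]
 [316.3 194.9]]
```

View pics/c10.png

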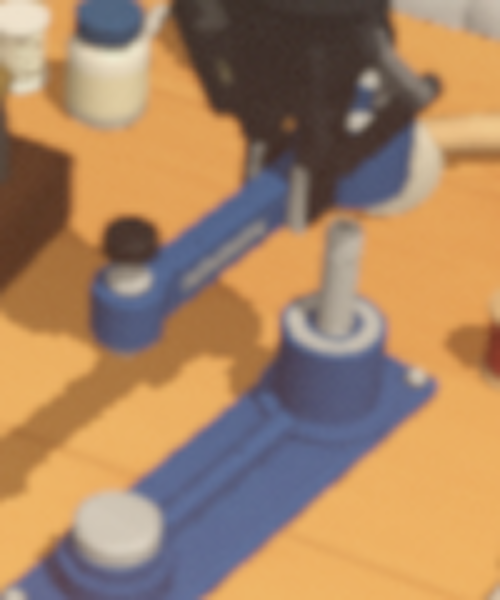

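```bash
python3 -c "
from cell import robot
print(robot.sign_off())"
```

```text
the job is handed in; nothing more can be done
None
```

The post is home in the press base and released. The arm is holding the swing arm level over it, and I handed the job in at about 15 s with no verdict reported.

**Post:** I took it from the block's near hole and lowered it into the socket until it bottomed out, with about 15 N upward at the expected depth. I then let go. Afterwards both cameras put its top within about 1 px of where a fully seated post should be.

**Swing arm:** I gripped the rib at the balance point with 90 N; the wrist force then read about 6 N. The final figures come from the measured tool pose and assume the arm has not slipped in the grip:

| Check | Final value |
|---|---|
| Bore underside | (0.615, -0.171, 0.1515) m, about 30 mm above the post's top |
| Bore to post axis | within about 1 mm, plus 2–3 mm camera uncertainty |
| Ram nose | about 1 mm from the anvil's centre seen from above |
| Tilt | about 0.2° |
| Motion | joint speeds about 0.1°/s or less |

In the pictures the knob, ram and hub edge lie within about 1–2 px of where that pose predicts, so I saw no sign of slipping.

**Disagreements and limits:**
- The two cameras differed by 2–3 mm on the post's foot before insertion, so I aimed between them, and it went in with little force.
- The robot hid the hub from the top camera at the end, so the bore's alignment rests on the tool pose, the scene camera and the knob's position.
- An automatic check of the hub's white ring in one picture failed, and I did not use it.
- I did not re-measure the setter, pliers and other tools at the end; I saw no contact with them.

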